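# Brake check on the kraft paper roll

## Robot

A 6-joint arm with a two-finger parallel gripper is mounted at the origin on the work surface. World frame = base frame: x ahead of the robot, y to its left, z up, the work surface at z = 0. Lengths are in m, angles in rad, forces in N, time in s.
With the tool pointing down it reaches from about 0.425 to 0.95 m from the base axis. Payload 3.5 kg.
Tool frame: the origin (TCP) lies between the finger pads; the fingertips stand 14 mm ahead of it and the grasp point (between the pads) lies 5 mm behind it; z points along the fingers, y is the line along which they close (so a half turn about z gives the same grasp; the last joint's range is limited). The gripper opens to 85 mm and grips with 20 to 120 N. Pads are 22 mm wide; open, the fingers measure 114 mm over their backs; the gripper's body (76 mm by 85 mm) begins 54 mm behind the grasp point. The pads swing forward as they close: fully open they stand 13 mm farther back than shut.
Start: joints at [-1.358, 0.286, 1.577, -0, 1.279, -0.15], TCP at [0.24, -0.631, 0.245] pointing down, gripper open.
Joint ranges: [-2.77, 2.77], [-0.9, 2.22], [0.21, 2.48], [-1.53, 4.67], [0.24, 2.81], [-2.84, 2.84]. Speed limits (rad/s): [2.79, 2.79, 3.14, 3.14, 3.14, 3.14].

## Interface

Orientations are given as a unit quaternion [x, y, z, w].
In Python, from plant import * gives the robot as it stands.
- The arm moves only by the tool step_arm, never from a script. Its argument "commands" is a list of rows, each an object of numbers: "gripper": the gripper's target within -1 to 1 (shut at 1, half-way at 0, fully open at -1); "x", "y", "z": the shift along the tool's x, y, z in mm; "spin": the turn about the tool's z in degrees. A call has exactly 10 rows; each row shifts and turns the commanded pose from where the row before left it, along the tool's axes as they then stand; what a row does not reach is not made up. A row lasts 1/10 s, in which the tool goes at most 50 mm and 8.59 degrees, less where a joint would pass 70% of its speed; a pose out of reach is approached as far as the arm can. A call with a gripper value outside its range is refused whole. The fingers move at their own pace and stop on an object; "force" is the grip in N (left out, the last holds). Time passes only in rows, so rows that do not move let the fingers close, or fill a call up. It gives the time, the measured TCP pose, the force, the opening and the grip force at its end, in the units of the state.
- get_state(): the state, without advancing time (a new reading comes with each control period).
- read_camera(name): name is "side" or "top"; returns a dict with "color" (480x640x3 uint8, red, green, blue), "z_map" (480x640 float32, m along the optical axis (not along the pixel's ray), 0 where there is no reading), "fx", "fy", "cx", "cy" (pixels), "eye" and "attitude" of the camera in the world. Camera axes: x right, y up, looking along -z (the intrinsics and any distortion apply to the point x, -y, -z); pixel columns grow to the right and rows downward; lengths in m; the calibration is good to about 2 mm. A picture is of the moment at which its call begins.
- sign_off(): hands the job in; it is judged then, once.
The state is a dict: "time": time; "qpos": joint angles; "dq": joint speeds; "joint_efforts": joint torques, N m; "eef_pos": TCP position; "tcp_rot": TCP orientation; "contact_force": force on the tool from outside, world axes, zero at the start; "wrist_torque": the same for the moment, N m; "opening": opening from 0.0 (shut) to 1.0 (fully open); "finger_force": force on a finger pad.
Only numpy, scipy, OpenCV 4.12 (cv2) and the standard library are available. Lean on these libraries where they do the work, as an engineer would, in place of code of your own. Each camera call takes 0.05 s, during which the arm holds its last target. There are 200 camera calls.

## Task

Check the brake of the paper roll stand: draw its crossbar lever towards the robot, past the first notch and into the second and last one, so that it stays there by itself when you let go. Then push the release button on the stand's own base fully down, so that the lever springs all the way back and the brake is off. Leave the similar button of the separate lamp switch box alone.

Things in the scene. Friction and masses are not known exactly. Their poses are not given: they have to be found in the camera images.
- roll_stand: Fixed steel base plate (160 x 520 mm) with the paper roll, brake lever and release button. Origin on the table, 62 mm below the lever's hinge; x away from the robot, y along the hinge from button to roll, z up. Brown roll lying along y: 120 mm thick, top 138 mm high, with its bracket from y = +80 to +366 mm. Cheeks beside the hinge: top 82 mm high.
- lever_bar (a point): Middle of the lever's black crossbar grip: 76 mm long along the stand's y, 22 mm thick, on a 14 mm steel rod that runs 140 mm down to the hinge. Off: leans 0.6 rad to the stand's +x, bar 178 mm high at x = +79 mm. Last notch: bar about 198 mm high at x = -35 mm; end stop: x = -57 mm, may be touched. Free space on both x sides of the rod.
- brake_lever (a joint): Lever angle, rad: 0 = off (leaning away), grows as it is drawn to the stand's -x; end stop 1.02. A spring (2 to 3 N at the bar, more over a tooth) draws it back; a ratchet holds it in the first notch at about 0.45 and the last at about 0.85. It must be drawn past the last notch, to 0.95 or the stop, then falls back into it when let go. If let go too early, pull again.
- button_top (a point): Top centre of the release button: black, round, 32 mm across, top 67 mm above the table when up, on a grey block (60 x 60 mm, top 55 mm high) at y = -100 mm of the stand, beside the lever on the side away from the roll. Axes as the stand's. The lever springs back in its own plane (38 mm either side of the rod): keep the hand out of there.
- brake_button (a joint): Travel of the release button, m: 0 = up, 0.008 = fully down (about 6 N, spring return). It dips by itself as each lever tooth passes the pawl. Pushed more than about 6 mm it frees the lever, which springs back to 0 within half a second; keep it down that long.
- lamp_switch (a joint): Travel of the lamp switch's button, m (0.006 = fully down): not to be pressed. A like black button, 32 mm across, top 42 mm above the table, but on a separate square grey box 75 mm wide and 30 mm high, with no lever.

How it is judged:
On the way, in this order (a step that is already met when the one before it is completed fails the run):
1. the lever rests in its last notch by itself, untouched, the button up (value of joint brake_lever above 0.78 rad and value of joint brake_button below 0.003 m and contact force between each of the fingers, the arm and roll_stand below 0.1 N), for 0.3 s.
2. the release button is pushed down (value of joint brake_button above 0.0055 m), for 0.05 s.
At the end, for the whole second after the job is handed in: The lever is back at rest (within 0.1 rad of off) and the release button is up again (value of joint brake_lever below 0.1 rad and value of joint brake_button below 0.002 m); the robot touches nothing.
It fails at once if the lamp switch's button is pressed (value of joint lamp_switch above 0.003 m).
It also fails if it takes over 42 s, if anything falls off the work surface, if the arm or the gripper's body presses on something with over 40 N, if the wrist force passes 120 N, or if a joint passes its speed limit or range.

## Working session

There is one attempt and no reset: what is moved stays moved. The work goes in short steps, Python scripts to look and compute and a tool call to move; the robot and the scene stay as the last step left them, time stands still between calls to the robot, and variables do not carry over. Pictures are saved under pics/ and viewed, at most 10 in all, crops included, and the job is handed in when it is done.

Besides the shell and the picture viewer there is one more tool, called after "Call:" as name(argument=value, ...) on one line, values as JSON. step_arm: Moves the arm, as the interface text tells. Its arguments: {"type":"object","properties":{"commands":{"type":"array"},"force":{"type":"number"}},"required":["commands"]}

```bash
mkdir -p pics
cat > h.py <<'E'
from plant import *
import numpy as np, cv2
from scipy.spatial.transform import Rotation as R
def shot(n,tag):
    c=read_camera(n); np.savez(f'/tmp/{tag}.npz',**{k:np.array(v) for k,v in c.items()})
    cv2.imwrite(f'pics/{tag}.png',c['color'][:,:,::-1]); return c
def load(tag): return dict(np.load(f'/tmp/{tag}.npz'))
def pts(c):
    z=c['z_map']; v,u=np.indices(z.shape)
    P=np.stack([(u-c['cx'])/c['fx']*z,-(v-c['cy'])/c['fy']*z,-z],-1)
    a=np.array(c['attitude']); M=R.from_quat(a).as_matrix() if a.size==4 else a.reshape(3,3)
    return P@M.T+np.array(c['eye'])
E
python3 - <<'E'
from h import *
for n in('top','side'):
    c=shot(n,n+'0'); print(n,c['eye'],c['attitude'],[k for k in c])
print(get_state())
E
```

```text
top [ 0.49326239 -0.15793936  0.98677221] [-0.04287798  0.02894908  0.71398278 -0.69824926] ['color', 'z_map', 'fx', 'fy', 'cx', 'cy', 'eye', 'attitude']
side [ 0.35503438 -0.7041581   0.53326646] [ 0.45401881 -0.08266299 -0.17658095  0.86939802] ['color', 'z_map', 'fx', 'fy', 'cx', 'cy', 'eye', 'attitude']
{'time': 0.1, 'qpos': array([-1.35798496e+00,  2.87131341e-01,  1.57803966e+00, -1.80481636e-05,
        1.27866228e+00, -1.49999474e-01]), 'dq': array([ 5.55384101e-05, -1.78714138e-03, -3.95125113e-03,  9.92666616e-04,
       -1.05568279e-03,  6.33099652e-04]), 'joint_efforts': array([ 5.87097529e-04, -4.07298553e+01, -2.93699294e+01, -1.49287343e-04,
        3.40238934e-03,  8.69939129e-06]), 'eef_pos': array([ 0.2394596 , -0.63047457,  0.24404441]), 'tcp_rot': array([ 9.83590022e-01,  1.80414561e-01, -4.38133013e-05, -1.11949024e-03]), 'contact_force': array([-0.06132684,  0.75849325,  0.27331603]), 'wrist_torque': array([ 0.03330292,  0.0577727 , -0.08004196]), 'finger_force': 0.0, 'opening': 1.001486000906891}
```

View pics/top0.png

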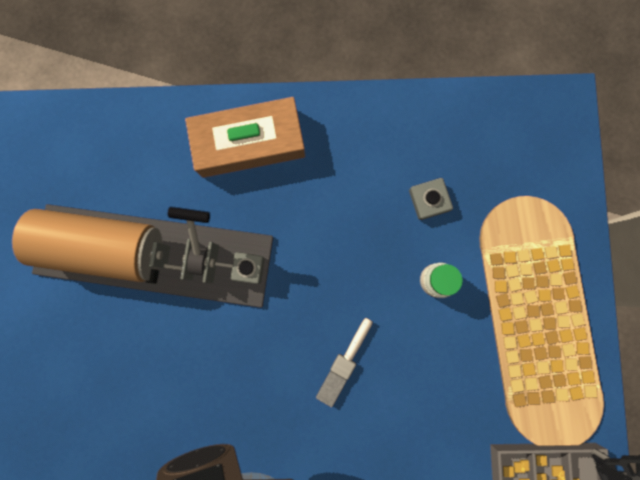

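View pics/side0.png

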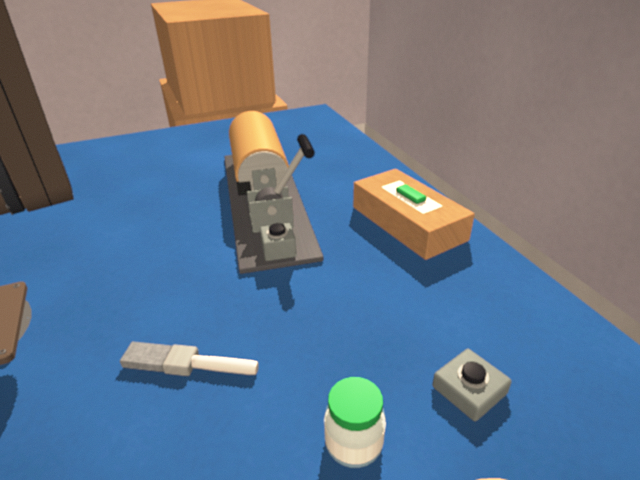

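The top view shows the stand at left, with its bar at (189,214) and its release button at (247,267). The lamp box is separate at (433,197). The side view agrees: stand button at (278,229), bar at (306,146).

Run:
```python
from h import *
c=load('top0');P=pts(c)
def at(u,v,r=1): return np.round(np.median(P[v-r:v+r+1,u-r:u+r+1].reshape(-1,3),0),4)
for n,u,v in[('bar',189,214),('barL',172,211),('barR',206,217),('btn',247,267),('lamp',433,197),('cornTR',268,238),('cornBR',262,302),('table',300,350)]: print(n,at(u,v))
hsv=c['color'].astype(int);dark=hsv.sum(2)<120
m=dark&(P[...,2]>.15)&(P[...,2]<.2);m[:, 240:]=0;m[:200]=0;m[225:]=0
Q=P[m];print('barmean',Q.mean(0),len(Q));w,V=np.linalg.eigh(np.cov(Q[:,:2].T));print(V[:,1],Q.min(0),Q.max(0))
m=dark&(abs(P[...,2]-.067)<.006);m[:,:230]=0;m[:,262:]=0;print('btn',P[m].mean(0),m.sum())
# roll axis
m=(P[...,2]>.1);m[:205]=0;m[285:]=0;m[:,145:]=0;m[:,20:30]=0
Q=P[m];w,V=np.linalg.eigh(np.cov(Q[:,:2].T));print('roll',V[:,1],Q.mean(0))
# plate
m=(P[...,2]>.006)&(P[...,2]<.022);m[:200]=0;m[310:]=0;m[:,280:]=0
cv2.imwrite('/tmp/m.png',m*255)
Q=P[m];r=cv2.minAreaRect((Q[:,:2]*1000).astype(np.float32));print(r,np.median(Q[:,2]))
# heading from bar etc
for n in ['jar']: print(at(440,280))
print(at(245,131))
c=load('side0');P=pts(c)
print('side',at(306,146),at(278,229),at(474,373))
```

```text
bar [0.6345 0.0792 0.1887]
barL [0.641  0.11   0.1891]
barR [0.6286 0.0476 0.1869]
btn [ 0.5418 -0.0069  0.0666]
lamp [ 0.6841 -0.4039  0.0433]
cornTR [ 0.6079 -0.0449  0.0128]
cornBR [ 0.4677 -0.0302  0.0127]
table [ 0.3615 -0.1106 -0.0011]
barmean [0.63393017 0.08006174 0.18667939] 410
[0.15210941 0.98836366] [0.62125147 0.04386414 0.17706333] [0.64747451 0.11848232 0.19154285]
btn [ 0.54149631 -0.00455572  0.0673797 ] 129
roll [0.19269924 0.98125787] [0.59045732 0.29966678 0.13364114]
((574.2688598632812, 248.9539794921875), (625.0335693359375, 230.53379821777344), 87.86392211914062) 0.012311870792019342
[ 0.5061 -0.3989  0.0838]
[ 0.8294 -0.0062  0.0776]
side [0.6274 0.0582 0.1883] [ 0.54   -0.0129  0.0686] [ 0.6813 -0.4094  0.0428][ WARN:0@0.042] global loadsave.cpp:1063 imwrite_ Unsupported depth image for selected encoder is fallbacked to CV_8U.
```

Call:
step_arm(commands=[{"spin": 7.4,"gripper": 1},{"spin": 7.4,"gripper": 1},{"spin": 7.4,"gripper": 1},{"spin": 7.5,"gripper": 1},{"x": 19.5,"y": -46,"gripper": 1},{"x": 19.5,"y": -46,"gripper": 1},{"x": 19.5,"y": -46,"gripper": 1},{"x": 19.5,"y": -46,"gripper": 1},{"x": 19.5,"y": -46,"gripper": 1},{"x": 19.5,"y": -46,"gripper": 1}], force=40)

```text
invalid input
```

Call:
step_arm(commands=[{"x": 19.5,"y": -46,"gripper": 1},{"x": 19.5,"y": -46,"gripper": 1},{"x": 19.5,"y": -46,"gripper": 1},{"x": 19.5,"y": -46,"gripper": 1},{"x": 19.5,"y": -46,"gripper": 1},{"x": 19.5,"y": -46,"gripper": 1},{"x": 19.5,"y": -46,"gripper": 1},{"x": 19.5,"y": -46,"gripper": 1},{"x": 19.5,"y": -46,"gripper": 1},{"gripper": 1}])

```text
invalid input
```

Call:
step_arm(commands=[{"x": 0,"y": 0,"z": 0,"spin": 7.4,"gripper": 1},{"x": 0,"y": 0,"z": 0,"spin": 7.4,"gripper": 1},{"x": 0,"y": 0,"z": 0,"spin": 7.4,"gripper": 1},{"x": 0,"y": 0,"z": 0,"spin": 7.5,"gripper": 1},{"x": 19.5,"y": -46,"z": 0,"spin": 0,"gripper": 1},{"x": 19.5,"y": -46,"z": 0,"spin": 0,"gripper": 1},{"x": 19.5,"y": -46,"z": 0,"spin": 0,"gripper": 1},{"x": 19.5,"y": -46,"z": 0,"spin": 0,"gripper": 1},{"x": 19.5,"y": -46,"z": 0,"spin": 0,"gripper": 1},{"x": 19.5,"y": -46,"z": 0,"spin": 0,"gripper": 1}], force=40)

```text
time: 1.1
eef_pos: [0.3984, -0.3744, 0.2448]
tcp_rot: [0.997, -0.078, -0.0, -0.0]
contact_force: [0.6, -0.2, 0.0]
opening: 0.0
finger_force: 0.0
```

Call:
step_arm(commands=[{"x": 20,"y": -45,"z": 0,"spin": 0,"gripper": 1},{"x": 20,"y": -45,"z": 0,"spin": 0,"gripper": 1},{"x": 20,"y": -45,"z": 0,"spin": 0,"gripper": 1},{"x": 20,"y": -45,"z": 0,"spin": 0,"gripper": 1},{"x": 20,"y": -45,"z": 0,"spin": 0,"gripper": 1},{"x": 20,"y": -45,"z": 0,"spin": 0,"gripper": 1},{"x": 20,"y": -45,"z": 0,"spin": 0,"gripper": 1},{"x": 20,"y": -45,"z": 0,"spin": 0,"gripper": 1},{"x": 20,"y": -45,"z": 0,"spin": 0,"gripper": 1},{"x": 0,"y": 0,"z": 0,"spin": 0,"gripper": 1}])

```text
time: 2.1
eef_pos: [0.64, 0.0008, 0.2444]
tcp_rot: [0.997, -0.075, -0.0, -0.001]
contact_force: [-0.4, 0.1, -0.8]
opening: 0.0
finger_force: 0.0
```

```bash
cat > m.py <<'E'
from h import *
ex=np.array([.988,-.154]);ey=np.array([.154,.988]);O=np.array([.5565,.093])
s=get_state();d=s['eef_pos'][:2]-O
print('t',s['time'],'stand xyz mm',np.round([d@ex*1e3,d@ey*1e3,s['eef_pos'][2]*1e3],1),'F',np.round(s['contact_force'],1))
E
python3 m.py
```

```text
t 2.1 stand xyz mm [ 96.7 -78.2 244.4] F [-0.4  0.1 -0.8]
```

Call:
step_arm(commands=[{"x": 16,"y": -26,"z": 0,"spin": 0,"gripper": 1},{"x": 16,"y": -26,"z": 0,"spin": 0,"gripper": 1},{"x": 0,"y": -26,"z": 0,"spin": 0,"gripper": 1},{"x": 0,"y": 0,"z": 0,"spin": 0,"gripper": 1},{"x": 0,"y": 0,"z": 17,"spin": 0,"gripper": 1},{"x": 0,"y": 0,"z": 17,"spin": 0,"gripper": 1},{"x": 0,"y": 0,"z": 17,"spin": 0,"gripper": 1},{"x": 0,"y": 0,"z": 17,"spin": 0,"gripper": 1},{"x": 0,"y": 0,"z": 0,"spin": 0,"gripper": 1},{"x": 0,"y": 0,"z": 0,"spin": 0,"gripper": 1}])

```text
time: 3.1
eef_pos: [0.6818, 0.0675, 0.1762]
tcp_rot: [0.997, -0.078, -0.001, 0.0]
contact_force: [-0.5, 0.2, 0.4]
opening: 0.001
finger_force: 0.0
```

```bash
python3 m.py
python3 - <<'E'
from h import *
c=shot('side','side1');cv2.imwrite('pics/side1c.png',cv2.resize(c['color'][60:300,180:440,::-1],None,fx=2.4,fy=2.4))
E
```

```text
t 3.1 stand xyz mm [127.7  -5.9 176.2] F [-0.5  0.2  0.4]
```

View pics/side1c.png

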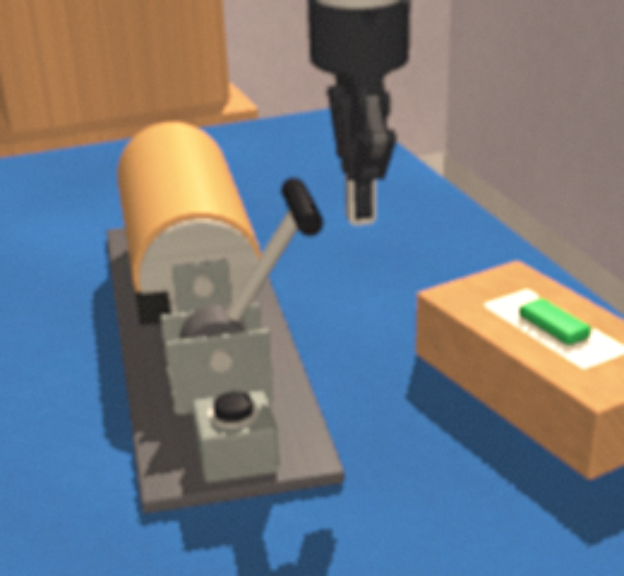

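The crop shows the closed fingertips at (362,220), behind the bar at (302,206) and at its height. Next I pull.

Call:
step_arm(commands=[{"x": -13,"y": -4,"z": 0,"spin": 0,"gripper": 1},{"x": -13,"y": 0,"z": 0,"spin": 0,"gripper": 1},{"x": -10,"y": 0,"z": -5,"spin": 0,"gripper": 1},{"x": -10,"y": 0,"z": -5,"spin": 0,"gripper": 1},{"x": -10,"y": 0,"z": -4,"spin": 0,"gripper": 1},{"x": -10,"y": 0,"z": -4,"spin": 0,"gripper": 1},{"x": -10,"y": 0,"z": -3,"spin": 0,"gripper": 1},{"x": -10,"y": 0,"z": -2,"spin": 0,"gripper": 1},{"x": -10,"y": 0,"z": -1,"spin": 0,"gripper": 1},{"x": -10,"y": 0,"z": 0,"spin": 0,"gripper": 1}])

```text
time: 4.15
eef_pos: [0.5993, 0.085, 0.2059]
tcp_rot: [0.996, -0.079, 0.035, -0.001]
contact_force: [18.7, -3.9, 4.8]
opening: 0.002
finger_force: 3.7
```

```bash
python3 m.py
```

```text
t 4.15 stand xyz mm [ 43.5  -1.3 205.9] F [18.7 -3.9  4.8]
```

```bash
python3 - <<'E'
from h import *
c=shot('side','side2');cv2.imwrite('pics/side2c.png',cv2.resize(c['color'][60:260,180:400,::-1],None,fx=2.8,fy=2.8))
E
python3 m.py
```

```text
t 4.2 stand xyz mm [ 30.4  -1.7 204.8] F [0.5 1.2 2.3]
```

View pics/side2c.png

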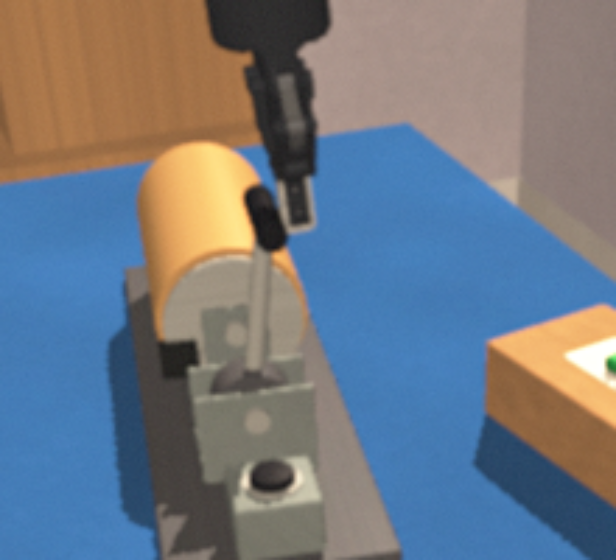

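The bar at (265,218) is nearly upright, just past the first tooth. The fingers at (295,210) are behind it and sit a little high. I'll keep pulling and lower them along the arc.

Call:
step_arm(commands=[{"x": -4,"y": 0,"z": 6,"spin": 0,"gripper": 1},{"x": -8,"y": 0,"z": 1,"spin": 0,"gripper": 1},{"x": -8,"y": 0,"z": 2,"spin": 0,"gripper": 1},{"x": -8,"y": 0,"z": 2,"spin": 0,"gripper": 1},{"x": -8,"y": 0,"z": 2,"spin": 0,"gripper": 1},{"x": -8,"y": 0,"z": 2,"spin": 0,"gripper": 1},{"x": -6,"y": 0,"z": 1,"spin": 0,"gripper": 1},{"x": 0,"y": 0,"z": 0,"spin": 0,"gripper": 1},{"x": 0,"y": 0,"z": 0,"spin": 0,"gripper": 1},{"x": 0,"y": 0,"z": 0,"spin": 0,"gripper": 1}])

```text
time: 5.2
eef_pos: [0.5549, 0.0916, 0.1983]
tcp_rot: [0.996, -0.079, 0.041, -0.0]
contact_force: [65.7, -7.8, -11.8]
opening: -0.002
finger_force: 32.1
```

```bash
python3 - <<'E'
from h import *
c=shot('side','side3');cv2.imwrite('pics/side3c.png',cv2.resize(c['color'][60:260,180:400,::-1],None,fx=2.8,fy=2.8))
E
python3 m.py
```

```text
t 5.25 stand xyz mm [ -1.4  -1.7 198.3] F [ 64.9  -8.3 -11.8]
```

View pics/side3c.png

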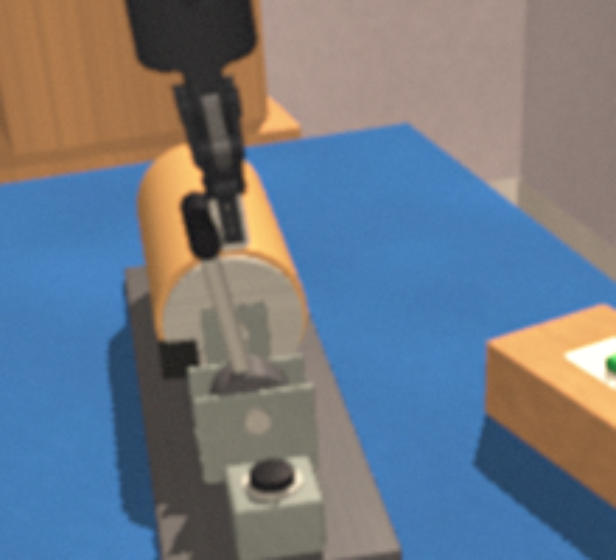

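```bash
cat > bar.py <<'E'
import sys
from h import *
ex=np.array([.988,-.154]);ey=np.array([.154,.988]);O=np.array([.5565,.093])
def bar(tag):
    c=load(tag);P=pts(c);d=P[...,:2]-O;X=d@ex;Y=d@ey;Z=P[...,2]
    rod=(abs(Y)<.012)&(Z>.1)&(Z<.165)&(X>-.09)&(X<.1)
    A=np.polyfit(Z[rod],X[rod],1);phi=np.arctan(A[0])
    dk=(c['color'].astype(int).sum(2)<100)&(abs(Y)<.05)&(Y<-.012)&(Z>.15)&(Z<.23)&(abs(X)<.11)
    print(tag,'rod n',rod.sum(),'theta',.6-phi,'bar',[np.round(np.median(q[dk])*1e3) for q in(X,Y,Z)],dk.sum())
for t in sys.argv[1:]: bar(t)
E
python3 bar.py side0 side1 side2 side3
```

```text
side0 rod n 273 theta 0.002127901795031084 bar [np.float64(76.0), np.float64(-35.0), np.float64(181.0)] 62
side1 rod n 276 theta 0.00436868906083876 bar [np.float64(77.0), np.float64(-35.0), np.float64(180.0)] 52
side2 rod n 219 theta 0.4508088530626014 bar [np.float64(19.0), np.float64(-33.0), np.float64(208.0)] 104
side3 rod n 218 theta 0.7696377938941177 bar [np.float64(-24.0), np.float64(-33.0), np.float64(207.0)] 100
```

Call:
step_arm(commands=[{"x": -2,"y": 0,"z": 0,"spin": 0,"gripper": 1},{"x": -2,"y": 0,"z": 0,"spin": 0,"gripper": 1},{"x": -2,"y": 0,"z": 0,"spin": 0,"gripper": 1},{"x": 0,"y": 0,"z": 0,"spin": 0,"gripper": 1},{"x": 0,"y": 0,"z": 0,"spin": 0,"gripper": 1},{"x": 0,"y": 0,"z": 0,"spin": 0,"gripper": 1},{"x": 0,"y": 0,"z": 0,"spin": 0,"gripper": 1},{"x": 0,"y": 0,"z": 0,"spin": 0,"gripper": 1},{"x": 0,"y": 0,"z": 0,"spin": 0,"gripper": 1},{"x": 0,"y": 0,"z": 0,"spin": 0,"gripper": 1}])

```text
time: 6.25
eef_pos: [0.5246, 0.0964, 0.1875]
tcp_rot: [0.997, -0.077, 0.004, 0.001]
contact_force: [6.5, -2.3, 4.8]
opening: -0.001
finger_force: 4.1
```

```bash
python3 - <<'E'
from h import *
c=shot('side','side4')
c=shot('top','top4');cv2.imwrite('pics/top4c.png',cv2.resize(c['color'][180:320,100:300,::-1],None,fx=4,fy=4))
E
python3 m.py; python3 bar.py side4
```

```text
t 6.35 stand xyz mm [-32.   -1.5 187.5] F [ 6.5 -1.4  5.5]
side4 rod n 247 theta 1.0209426114299807 bar [np.float64(-58.0), np.float64(-32.0), np.float64(198.0)] 104
```

View pics/top4c.png

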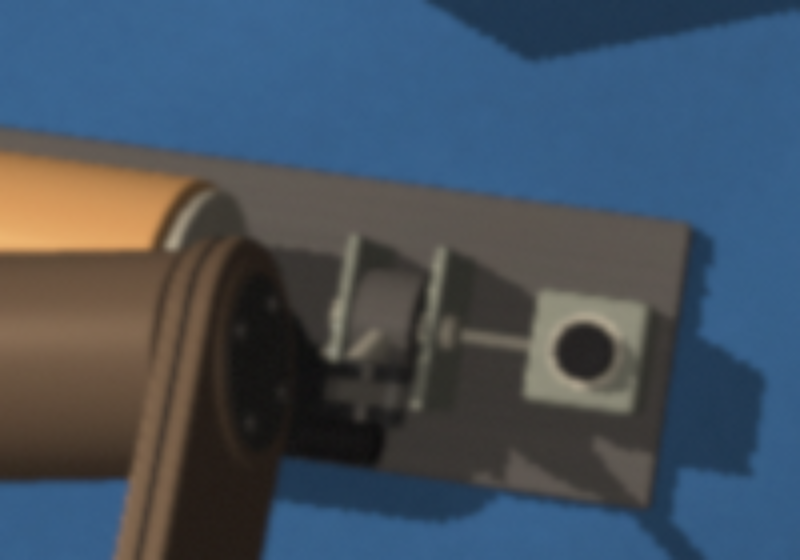

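The lever is at the stop, with theta at 1.02. The button is at (585,350) in the crop, clear of the arm. I'll let go by moving the fingers away to +x.

Call:
step_arm(commands=[{"x": 6,"y": 0,"z": 0,"spin": 0,"gripper": 1},{"x": 6,"y": 0,"z": 0,"spin": 0,"gripper": 1},{"x": 6,"y": 0,"z": 0,"spin": 0,"gripper": 1},{"x": 8,"y": 0,"z": 0,"spin": 0,"gripper": 1},{"x": 10,"y": 0,"z": 0,"spin": 0,"gripper": 1},{"x": 15,"y": 0,"z": 0,"spin": 0,"gripper": 1},{"x": 15,"y": 0,"z": -10,"spin": 0,"gripper": 1},{"x": 0,"y": 0,"z": -25,"spin": 0,"gripper": 1},{"x": 0,"y": 0,"z": -25,"spin": 0,"gripper": 1},{"x": 0,"y": 0,"z": -10,"spin": 0,"gripper": 1}])

```text
time: 7.35
eef_pos: [0.5886, 0.0865, 0.2565]
tcp_rot: [0.997, -0.078, 0.0, 0.0]
contact_force: [0.6, 0.2, -0.8]
opening: 0.005
finger_force: 0.0
```

```bash
python3 - <<'E'
from h import *
c=shot('side','side5')
E
python3 m.py; python3 bar.py side5
```

```text
t 7.4 stand xyz mm [ 33.1  -1.3 257.7] F [0.6 0.1 1. ]
side5 rod n 224 theta 0.8383134575340301 bar [np.float64(-35.0), np.float64(-35.0), np.float64(199.0)] 54
```

Call:
step_arm(commands=[{"x": 0,"y": 25,"z": 0,"spin": 0,"gripper": 1},{"x": 0,"y": 27,"z": 0,"spin": 0,"gripper": 1},{"x": -11,"y": 25,"z": 0,"spin": 0,"gripper": 1},{"x": -11,"y": 25,"z": 0,"spin": 0,"gripper": 1},{"x": -11,"y": 0,"z": 30,"spin": 0,"gripper": 1},{"x": 0,"y": 0,"z": 30,"spin": 0,"gripper": 1},{"x": 0,"y": 0,"z": 30,"spin": 0,"gripper": 1},{"x": 0,"y": 0,"z": 30,"spin": 0,"gripper": 1},{"x": 0,"y": 0,"z": 30,"spin": 0,"gripper": 1},{"x": 0,"y": 0,"z": 0,"spin": 0,"gripper": 1}])

```text
time: 8.4
eef_pos: [0.5346, -0.0081, 0.0988]
tcp_rot: [0.997, -0.078, -0.007, -0.001]
contact_force: [-0.1, 0.4, -0.5]
opening: -0.002
finger_force: 0.0
```

```bash
python3 - <<'E'
from h import *
c=shot('side','side6');cv2.imwrite('pics/side6c.png',cv2.resize(c['color'][60:290,180:400,::-1],None,fx=2.5,fy=2.5))
E
python3 m.py; python3 bar.py side6
```

```text
t 8.45 stand xyz mm [  -4.  -103.3  101.7] F [ 0.2  0.6 -0.1]
side6 rod n 60 theta 0.7776057293945176 bar [np.float64(-41.0), np.float64(-33.0), np.float64(203.0)] 9
```

View pics/side6c.png

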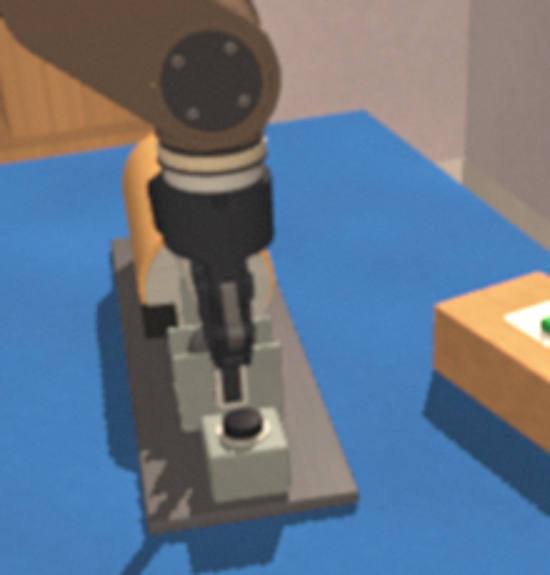

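The fingertips at (232,403) stand just above the release button at (242,423), and the lever is still hidden behind the hand in its notch. Next I press.

Call:
step_arm(commands=[{"x": 3,"y": 0,"z": 7,"spin": 0,"gripper": 1},{"x": 0,"y": 0,"z": 7,"spin": 0,"gripper": 1},{"x": 0,"y": 0,"z": 5,"spin": 0,"gripper": 1},{"x": 0,"y": 0,"z": 4,"spin": 0,"gripper": 1},{"x": 0,"y": 0,"z": 4,"spin": 0,"gripper": 1},{"x": 0,"y": 0,"z": 3,"spin": 0,"gripper": 1},{"x": 0,"y": 0,"z": 0,"spin": 0,"gripper": 1},{"x": 0,"y": 0,"z": 0,"spin": 0,"gripper": 1},{"x": 0,"y": 0,"z": 0,"spin": 0,"gripper": 1},{"x": 0,"y": 0,"z": 0,"spin": 0,"gripper": 1}])

```text
time: 9.45
eef_pos: [0.5429, -0.0096, 0.0758]
tcp_rot: [0.997, -0.078, 0.001, 0.0]
contact_force: [-0.1, -0.1, 4.3]
opening: 0.003
finger_force: 2.2
```

```bash
python3 - <<'E'
from h import *
c=shot('side','side7')
E
python3 m.py; python3 bar.py side7
```

```text
t 9.5 stand xyz mm [   2.4 -103.4   75.7] F [0.2 0.6 4.7]
side7 rod n 133 theta 0.04715341482495783 bar [np.float64(76.0), np.float64(-35.0), np.float64(179.0)] 42
```

The lever has already sprung back. I'll push the button fully down, hold it, then lift off.

Call:
step_arm(commands=[{"x": 0,"y": 0,"z": 3,"spin": 0,"gripper": 1},{"x": 0,"y": 0,"z": 3,"spin": 0,"gripper": 1},{"x": 0,"y": 0,"z": 2,"spin": 0,"gripper": 1},{"x": 0,"y": 0,"z": 0,"spin": 0,"gripper": 1},{"x": 0,"y": 0,"z": 0,"spin": 0,"gripper": 1},{"x": 0,"y": 0,"z": 0,"spin": 0,"gripper": 1},{"x": 0,"y": 0,"z": 0,"spin": 0,"gripper": 1},{"x": 0,"y": 0,"z": 0,"spin": 0,"gripper": 1},{"x": 0,"y": 0,"z": 0,"spin": 0,"gripper": 1},{"x": 0,"y": 0,"z": 0,"spin": 0,"gripper": 1}])

```text
time: 10.5
eef_pos: [0.5434, -0.01, 0.072]
tcp_rot: [0.997, -0.077, -0.0, 0.001]
contact_force: [-10.2, 0.0, 27.6]
opening: 0.001
finger_force: 13.5
```

Call:
step_arm(commands=[{"x": 0,"y": 0,"z": -10,"spin": 0,"gripper": 1},{"x": 0,"y": 0,"z": -20,"spin": 0,"gripper": 1},{"x": 0,"y": 0,"z": -30,"spin": 0,"gripper": 1},{"x": 0,"y": 10,"z": -30,"spin": 0,"gripper": 1},{"x": 0,"y": 30,"z": -30,"spin": 0,"gripper": 1},{"x": 0,"y": 30,"z": -30,"spin": 0,"gripper": 1},{"x": 0,"y": 30,"z": 0,"spin": 0,"gripper": 1},{"x": 0,"y": 0,"z": 0,"spin": 0,"gripper": 1},{"x": 0,"y": 0,"z": 0,"spin": 0,"gripper": 1},{"x": 0,"y": 0,"z": 0,"spin": 0,"gripper": 1}])

```text
time: 11.5
eef_pos: [0.5265, -0.1074, 0.2159]
tcp_rot: [0.997, -0.077, -0.001, -0.001]
contact_force: [-0.2, 0.6, -0.9]
opening: 0.001
finger_force: 0.0
```

```bash
python3 - <<'E'
from h import *
c=shot('side','side8');cv2.imwrite('pics/side8c.png',cv2.resize(c['color'][60:290,180:400,::-1],None,fx=2.5,fy=2.5))
c=shot('top','top8');P=pts(c);m=(c['color'].astype(int).sum(2)<120);m[:,:230]=0;m[:,262:]=0;m[:250]=0;m[290:]=0
print('btn z',np.median(P[m&(P[...,2]<.08)&(P[...,2]>.05)],0))
E
python3 m.py; python3 bar.py side8
```

```text
btn z [nan nan nan]
t 11.6 stand xyz mm [   1.4 -202.4  216.2] F [-0.7  0.3 -0.4]
side8 rod n 162 theta 0.0877517063838732 bar [np.float64(76.0), np.float64(-35.0), np.float64(181.0)] 50
  return _methods._mean(a, axis=axis, dtype=dtype,
  ret = um.true_divide(
```

View pics/side8c.png

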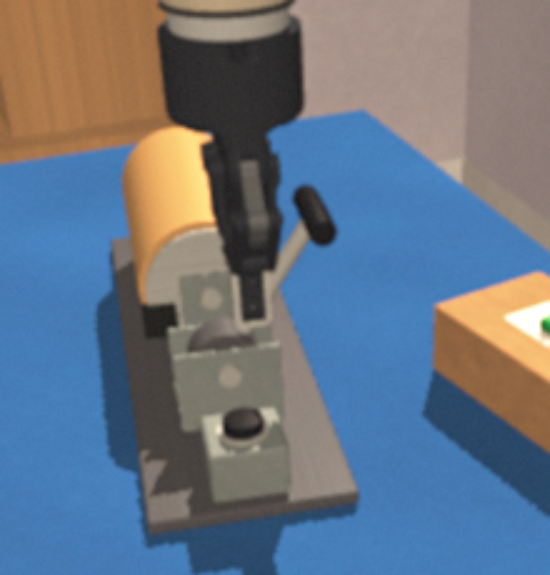

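The bar at (315,215) is back at its off position (x 76 mm, as measured at the start). The button at (242,423) is up and the hand is clear.

```bash
python3 -c "
from plant import *
print(sign_off())"
```

```text
the job is handed in; nothing more can be done
None
```

I drew the lever to its end stop and let go; it stayed in the last notch (about 0.84 rad). Pressing the stand's release button then sent it back to off, I left the lamp switch alone, and the job is handed in at about 12 s, with no verdict shown.

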